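# Press a pickup's base plate home in the bench press

### The job

A guitar pickup's black fibre base plate is waiting on top of its six steel rods, in the nest of the bench press's slide. With a fingertip against the blue plate at the slide's outer end, push the slide all the way in to its stop under the ram; then, with a fingertip on top of the lever's red ball, push the lever down until the base plate is pressed fully home onto its spacer, and let the lever come right back up. Only push: do not take the slide or the lever between the fingers, and pick up nothing and disturb nothing else on the bench.

Things in the scene. Friction and masses are not known exactly. Their poses are not given: they have to be found in the camera images.
- press: Blue-green cast-iron bench lever press, bolted down; place and heading vary. Origin on the bench under the ram axis; z up, its front is -x. In mm: foot x -90..115, y +-65, 24 high; column at the back x 65..115, y +-27; head x -38..115, y +-34, z 165..250; square ram up to z 278, spring cap to z 274. Lever at its right side, plane y = -65; slide on its left, going in along -y.
- push_plate (a point): On the blue push plate standing across the outer (+y) end of the slide: 58 mm wide along the press's x, 8 mm thick along y, z 30 to 95 mm over the bench. The point is in the middle of its width and thickness at z 75 mm, and moves with the slide; the face to push is the outer one, 4 mm further along the press's +y.
- bed_end (a point): Outer end of the steel bed on which the slide runs, mid-width, on the bed's top, 29 mm over the bench. The bed lies along the press's y, from here 235 mm inward, 84 mm wide, with a rail 12 mm wide along each edge up to 45 mm over the bench. A finger that follows the push plate in passes over it, so keep the fingertip above 50 mm.
- slide (a joint): How far the slide has been pushed in, m: 0 fully out, 0.090 against its stop with the nest exactly under the ram (the stop is firm). Starts between 0 and 0.04. Takes about 4 N and stays where it is left.
- lever_ball (a point): Centre of the red ball, 30 mm in diameter, on the end of the lever's 13 mm steel rod. The axes turn with the lever: x along the rod from ball to axis, y along the press's y, z square to the rod, upward at rest. Centre 308 mm over the bench at rest and about 75 mm when the base plate is home.
- lever_axis (a point): Point on the lever's level axis (which runs along the press's y), in the plane in which the ball swings, 215 mm over the bench. The ball's centre goes round it at 220 mm.
- lever (a joint): Angle the lever is pushed down, rad: 0 at its upper stop, rod pointing to the press's front and 25 degrees above level. About 0.69 the ram's foot meets the base plate (slide in), about 1.13 plate home, hard stop at 1.17. At the ball, square to the rod, it takes about 3 N at first, 6 to 12 N while the plate goes down. Let go, a spring lifts it back to 0.
- base_plate (a joint): How far the base plate has been pressed down on the rods, m: 0 as it waits, 0.007 fully home on the spacer. It is tight and stays where it is left.
- plate_top (a point): Centre of the top of the base plate: a black fibre oval with six bright rods, 84 by 28 mm, 2.5 mm thick, long way along the slide. 67 mm over the bench as it waits, 60 mm when home.
- pot_a: Potentiometer, loose: steel can 24 mm in diameter and 10 mm high with lugs at one side, threaded bush and shaft upright, 30 mm tall in all. Origin: centre of its underside. Not to be disturbed.
- pot_b: A second potentiometer, same as pot_a. Not to be disturbed.
- coil: Finished pickup coil, loose: black end plates 84 by 28 mm with copper winding between, 22 mm tall. Origin: centre of its underside. Not to be disturbed.
- switch: Selector switch, loose: brass frame 20 by 60 mm with a white-tipped lever, 41 mm tall. Origin: centre of its underside. Not to be disturbed.
- solder_reel: Reel of solder, loose, lying flat: 60 mm in diameter, 40 mm tall. Origin: centre of its underside. Not to be disturbed.
- flux_jar: Small amber jar with black cap, loose: 48 mm in diameter, 42 mm tall. Origin: centre of its underside. Not to be disturbed.
- screwdriver: Screwdriver with orange handle, loose, lying: 180 mm long, 26 mm thick. Origin: under its middle. Not to be disturbed.

How it is judged:
On the way, in this order (a step that is already met when the one before it is completed fails the run):
1. the slide is pushed fully in (within 2 mm of its stop) while the lever is up (below 0.3 rad) (value of joint slide above 0.088 m and value of joint lever below 0.3 rad), for 0.2 s.
2. the lever presses the base plate home (within 1 mm) with the slide in (value of joint slide above 0.088 m and value of joint base_plate above 0.006 m), for 0.2 s.
At the end, for the whole second after the job is handed in: The slide is within 2 mm of its stop, the base plate within 1 mm of home, the lever back up within 0.1 rad of its upper stop, and the loose things lie still (all of step 2 and value of joint lever below 0.1 rad and linear speed of each of pot_a, pot_b, coil, switch, solder_reel, flux_jar, screwdriver below 0.02 m/s); the robot touches nothing.
It fails at once if a loose thing on the bench (potentiometer, coil, switch, solder reel, flux jar, screwdriver) is moved more than 25 mm or picked up (distance of any of pot_a, pot_b, coil, switch, solder_reel, flux_jar, screwdriver from where it was at the start of the episode above 0.025 m).
It fails at once if the lever is taken between the fingers (x of the grasp point in the frame of lever_ball between -0.015 and 0.17 m and y of the grasp point in the frame of lever_ball between -0.01 and 0.01 m and z of the grasp point in the frame of lever_ball between -0.014 and 0.014 m).
It fails at once if the slide's push plate is taken between the fingers (x of the grasp point in the frame of push_plate between -0.035 and 0.035 m and y of the grasp point in the frame of push_plate between -0.006 and 0.006 m and z of the grasp point in the frame of push_plate between -0.045 and 0.026 m).
It also fails if it takes over 69 s, if anything falls off the work surface, if the arm or the gripper's body presses on something with over 40 N, if the wrist force passes 120 N, or if a joint passes its speed limit or range.

### The arm

A 6-joint arm with a two-finger parallel gripper is mounted at the origin on the work surface. World frame = base frame: x ahead of the robot, y to its left, z up, the work surface at z = 0. Lengths are in m, angles in rad, forces in N, time in s.
With the tool pointing down it reaches from about 0.35 to 0.85 m from the base axis. Payload 8.1 kg.
Tool frame: the origin (TCP) lies at the very end of the fingers, on their centre line; the grasp point (between the pads) lies 19 mm behind it; x points along the fingers, y is the direction in which the jaws open and shut, and the axes are right-handed (so a half turn about x gives the same grasp; the last joint's range is limited). The gripper opens to 93 mm and grips with 3 to 60 N. Pads are 15 mm wide; open, the fingers measure 128 mm over their backs; the gripper's body (75 mm by 188 mm) begins 65 mm behind the grasp point.
Start: joints at [-1.253, 0.13, 1.488, -0, 1.523, -0.085], TCP at [0.235, -0.552, 0.219] pointing down, gripper open.
Joint ranges: [-2.96, 2.96], [-0.89, 2.26], [0.02, 2.5], [-1.34, 4.48], [0, 2.73], [-2.66, 2.66]. Speed limits (rad/s): [2.39, 2.39, 2.79, 3.14, 3.14, 3.14].

### API

Orientations are given as a rotation vector (axis times angle).
In Python, from plant import * gives the robot as it stands. The module is installed in compiled form; this text tells all that it offers.
- The arm moves only by the tool apply_moves, never from a script. Its argument "series" is a list of rows, each an object with "jaw": the gripper's target within -1 to 1 (shut at 1, half-way at 0, fully open at -1); "linear": the shift along the tool's x, y, z normalised to -1 to 1, where 1 is 0.6 m, a list of three; "roll": the turn about the tool's x normalised to -1 to 1, where 1 is 30 degrees. A call has 1 to 20 rows; each row is the pose to reach, as a shift and turn from the pose measured when the call began, along the tool's axes at that moment; what a row does not reach only later rows make up. A row lasts 1/8 s, in which the tool goes at most 62.5 mm and 10.7 degrees, less where a joint would pass 70% of its speed; a pose out of reach is approached as far as the arm can. A call with a number of a shift or a turn outside -1 to 1 is refused whole. A call with a gripper value outside its range is refused whole. The fingers move at their own pace and stop on an object; "force" is the grip in N (left out, the last holds). Time passes only in rows, so rows that repeat a pose let the fingers close. It gives the time, the measured TCP pose, the force and the opening at its end, in the units of the state.
- read_state(): the state, without advancing time (a new reading comes with each control period).
- read_camera(name): name is "side" or "top"; returns a dict with "pixels" (384x512x3 uint8, blue, green, red), "intrinsics" (3x3 intrinsics, pixels), "D" ([k1, k2, p1, p2, k3] as OpenCV has them; the pictures are not rectified), "rvec" (rotation vector, rad) and "tvec" (3), from world to camera coordinates, as OpenCV has them. Camera axes: x right, y down, z forward; pixel columns grow to the right and rows downward; lengths in m; the calibration is good to about 2 mm. A picture is of the moment at which its call begins. There is no depth.
- close_job(): hands the job in, once; it reports no verdict.
The state is a dict: "t": time; "q": joint angles; "dq": joint speeds; "joint_torque": joint torques, N m; "tool_pos": TCP position; "orientation": TCP orientation; "force": force on the tool from outside, world axes, zero at the start; "wrist_torque": the same for the moment, N m; "opening": finger opening in m.
Only numpy, scipy, OpenCV 4.12 (cv2) and the standard library are available. Lean on these libraries where they do the work, as an engineer would, in place of code of your own. Each camera call takes 0.05 s, during which the arm holds its last target. There are 200 camera calls.

## Working session

There is one attempt and no reset: what is moved stays moved. The work goes in short steps, Python scripts to look and compute and a tool call to move; the robot and the scene stay as the last step left them, time stands still between calls to the robot, and variables do not carry over. Pictures are saved under pics/ and viewed, about 8 in all and at most 12, crops included, and the job is handed in when it is done.

Besides the shell and the picture viewer there is one more tool, called after ">>>" by a JSON object that holds its "api" and its "payload", one argument or row to a line. apply_moves: Moves the arm, as the interface text tells. Its arguments: {"type":"object","properties":{"series":{"type":"array"},"force":{"type":"number"}},"required":["series"]}

```bash
mkdir -p pics
cat > h.py <<'E'
from plant import *
import numpy as np, cv2, pickle
def snap(n,f):
    c=read_camera(n); cv2.imwrite(f'pics/{f}.png',c['pixels']); pickle.dump(c,open(f'pics/{f}.pkl','wb')); return c
def load(f): return pickle.load(open(f'pics/{f}.pkl','rb'))
def ray(c,uv):
    K=np.array(c['intrinsics']);D=np.array(c['D'],float)
    p=cv2.undistortPoints(np.array([[uv]],float),K,D)[0,0]
    R=cv2.Rodrigues(np.array(c['rvec'],float))[0];t=np.array(c['tvec'],float).ravel()
    return -R.T@t, R.T@np.array([p[0],p[1],1.])
def atz(c,uv,z):
    o,d=ray(c,uv); return o+d*(z-o[2])/d[2]
def proj(c,P):
    return cv2.projectPoints(np.array(P,float).reshape(-1,3),np.array(c['rvec'],float),np.array(c['tvec'],float),np.array(c['intrinsics']),np.array(c['D'],float))[0][:,0]
E
python3 - <<'E'
from h import *
a=snap('top','t0');b=snap('side','s0')
for c in(a,b): print(ray(c,(256,192)))
s=read_state();print(s)
for n in ('t0','s0'):
    im=cv2.imread(f'pics/{n}.png'); cv2.imwrite(f'pics/{n}b.png',cv2.resize(im,(800,600),interpolation=cv2.INTER_CUBIC))
E
```

```text
(array([0.35115112, 0.04336384, 1.50068478]), array([ 1.66513488e-01, -9.02016572e-04, -9.86048246e-01]))
(array([0.3788038 , 0.93619647, 1.02877852]), array([ 0.14505905, -0.73181552, -0.6659001 ]))
{'t': 0.1, 'q': array([-1.25339662e+00,  1.31038845e-01,  1.48922479e+00, -3.12958053e-05,
        1.52300968e+00, -8.53718037e-02]), 'dq': array([-0.00071599, -0.00153068, -0.00362193, -0.0004561 , -0.00039382,
       -0.00085823]), 'joint_torque': array([ 1.04435010e-03, -5.61339462e+01, -4.93096983e+01,  7.70748896e-02,
        2.91464687e-02, -8.87419401e-05]), 'tool_pos': array([ 0.23503793, -0.55146159,  0.21769043]), 'orientation': array([ 2.00044038,  0.41014547, -2.00090102]), 'force': array([-0.06746324,  0.07802778,  0.0649284 ]), 'wrist_torque': array([-0.0650974 ,  0.03682841, -0.05564944]), 'opening': 0.09298187240140557}
```

View pics/t0b.png

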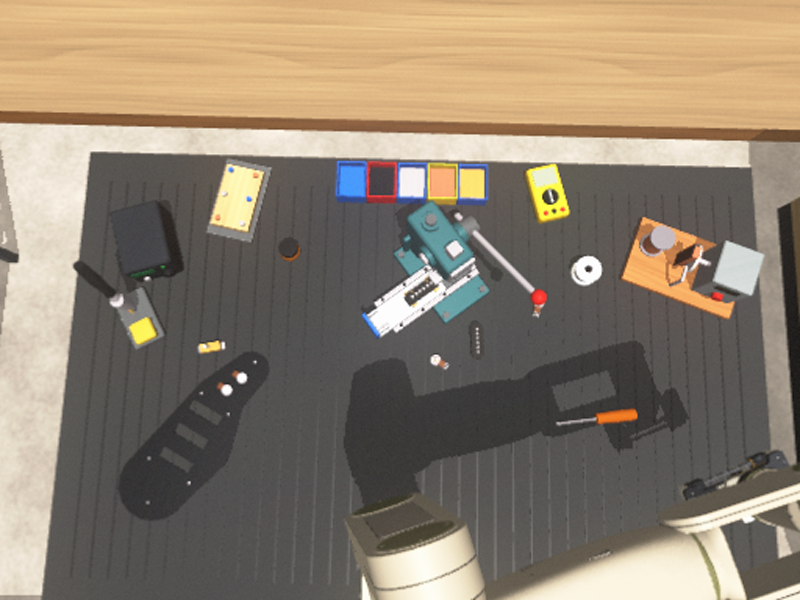

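View pics/s0b.png

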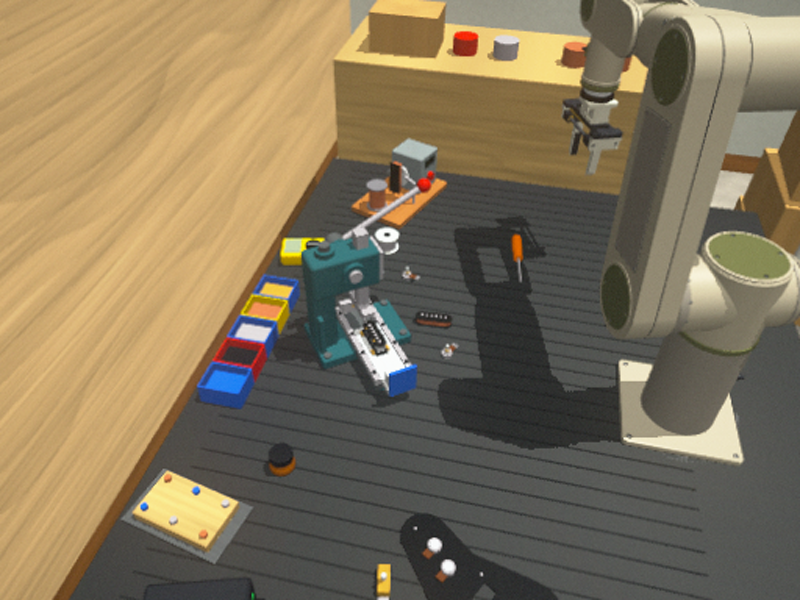

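The top view shows the ball at about (540,297), the push plate at (372,324) and the head at (445,240), all in the 800-px picture. A pot lies just under the ball. I'll crop for accuracy.

Run:
```python
from h import *
im=cv2.imread('pics/t0.png')[115:235,220:380]; im2=cv2.imread('pics/s0.png')[100:260,180:300]
cv2.imwrite('pics/t0c.png',cv2.resize(im,(800,600),interpolation=cv2.INTER_CUBIC))
cv2.imwrite('pics/s0c.png',cv2.resize(im2,(450,600),interpolation=cv2.INTER_CUBIC))
```

```text
(no output)
```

View pics/t0c.png

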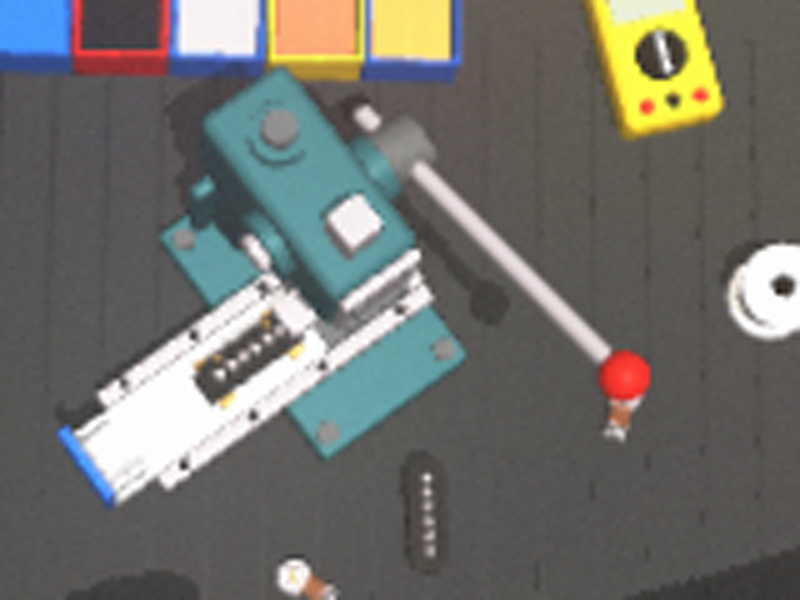

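View pics/s0c.png

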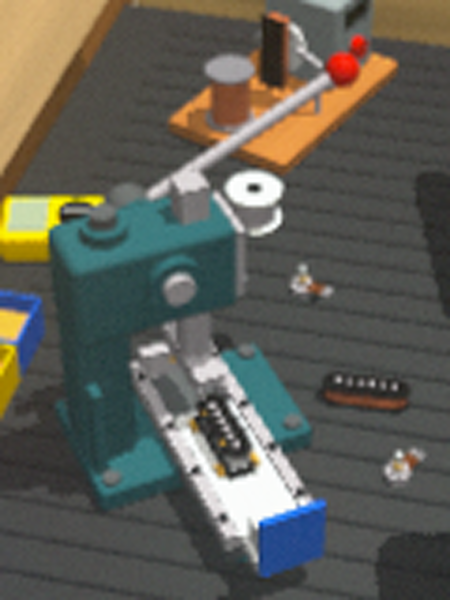

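```bash
cat > fit.py <<'E'
from h import *
from scipy.optimize import least_squares
t=load('t0');s=load('s0')
T=lambda u,v:(220+(u+.5)/5-.5,115+(v+.5)/5-.5)
S=lambda u,v:(180+(u+.5)/3.75-.5,100+(v+.5)/3.75-.5)
def model(p):
    x,y,a,xa,yp,yn=p
    bx=xa-.22*np.cos(np.radians(25))
    return [(t,(-.09,.065,.024),T(325,458)),(t,(-.09,-.065,.024),T(465,355)),(t,(.115,.065,.024),T(162,238)),
    (t,(0,0,.278),T(355,224)),(t,(.115,.034,.25),T(207,125)),(t,(.115,-.034,.25),T(283,68)),(t,(-.038,-.034,.25),T(415,248)),
    (t,(bx,-.065,.308),T(625,375)),(s,(bx,-.065,.308),S(343,68)),
    (t,(.029,yp+.004,.095),T(60,430)),(t,(-.029,yp+.004,.095),T(112,505)),(s,(.029,yp+.004,.095),S(260,520)),(s,(-.029,yp+.004,.095),S(325,500)),
    (t,(0,yn,.067),T(255,355)),(s,(0,yn,.067),S(225,428))]
def W(p,q):
    c,sn=np.cos(p[2]),np.sin(p[2]); return np.array([p[0]+c*q[0]-sn*q[1],p[1]+sn*q[0]+c*q[1],q[2]])
def res(p): return np.concatenate([proj(c,W(p,q))[0]-uv for c,q,uv in model(p)])
r=least_squares(res,[.8,-.03,.6,.1,.2,.07],loss='soft_l1')
p=r.x
if __name__=='__main__':
    print(p.round(4),np.degrees(p[2])); print(res(p).reshape(-1,2).round(1).tolist())
    np.save('p.npy',p)
    bx=p[3]-.22*np.cos(np.radians(25))
    for n,q in dict(ball=(bx,-.065,.308),axis=(p[3],-.065,.215),low=(p[3]-.22*np.cos(.696),-.065,.075),pp=(0,p[4],.075),ppend=(0,p[4]-p[5],.075)).items(): print(n,W(p,q).round(4))
E
python3 fit.py; python3 -c "
from h import *
t=load('t0');print(atz(t,(220+295/5,115+577/5),.03),atz(t,(220+425/5,115+515/5),.022),atz(t,(220+615/5,115+420/5),.01))
s=read_state();print(cv2.Rodrigues(s['orientation'])[0].round(3))"
```

```text
[ 0.6594 -0.0588  0.6593  0.0297  0.2015  0.0672] 37.772303899488946
[[0.4, 1.0], [1.4, 0.3], [-1.0, -0.3], [-0.1, 0.0], [-2.4, -0.8], [-0.0, -1.9], [3.5, 0.8], [0.1, 0.4], [-0.3, 1.0], [0.8, 0.1], [0.5, -1.2], [0.3, 1.1], [0.4, 0.5], [-0.7, -0.3], [-0.1, -0.4]]
ball [ 0.5651 -0.2141  0.308 ]
axis [ 0.7227 -0.092   0.215 ]
low [ 0.5893 -0.1954  0.075 ]
pp [0.536  0.1004 0.075 ]
ppend [0.5772 0.0473 0.075 ]
[ 0.46495109 -0.0421551   0.03      ] [ 0.5119066  -0.13410182  0.022     ] [ 0.58551717 -0.27197805  0.01      ]
[[-0.001  0.392 -0.92 ]
 [ 0.002 -0.92  -0.392]
 [-1.    -0.002 -0.   ]]
```

>>> {"api": "apply_moves", "payload": {
  "series": [
    {"jaw": 1,"linear": [0,-0.06,-0.057],"roll": -0.07},
    {"jaw": 1,"linear": [0,-0.12,-0.115],"roll": -0.14},
    {"jaw": 1,"linear": [0,-0.18,-0.172],"roll": -0.21},
    {"jaw": 1,"linear": [0,-0.24,-0.23],"roll": -0.28},
    {"jaw": 1,"linear": [0,-0.3,-0.287],"roll": -0.35},
    {"jaw": 1,"linear": [0,-0.36,-0.345],"roll": -0.42},
    {"jaw": 1,"linear": [0,-0.42,-0.402],"roll": -0.49},
    {"jaw": 1,"linear": [0,-0.48,-0.46],"roll": -0.56},
    {"jaw": 1,"linear": [0,-0.54,-0.517],"roll": -0.63},
    {"jaw": 1,"linear": [0,-0.6,-0.575],"roll": -0.7},
    {"jaw": 1,"linear": [0,-0.66,-0.632],"roll": -0.77},
    {"jaw": 1,"linear": [0,-0.72,-0.69],"roll": -0.84},
    {"jaw": 1,"linear": [0,-0.78,-0.747],"roll": -0.91},
    {"jaw": 1,"linear": [0,-0.84,-0.805],"roll": -1},
    {"jaw": 1,"linear": [0,-0.9,-0.862],"roll": -1},
    {"jaw": 1,"linear": [0,-0.9,-0.862],"roll": -1}
  ],
  "force": 20
}}

```text
t: 2.1
tool_pos: [0.4991, 0.1508, 0.2177]
orientation: [1.663, 0.838, -1.665]
force: [1.1, -0.5, 0.4]
opening: 0.0004
```

>>> {"api": "apply_moves", "payload": {
  "series": [
    {"jaw": 1,"linear": [0,0,0],"roll": -0.33},
    {"jaw": 1,"linear": [0,0,0],"roll": -0.67},
    {"jaw": 1,"linear": [0,0,0],"roll": -1},
    {"jaw": 1,"linear": [0,0,0],"roll": -1}
  ]
}}

```text
t: 2.6
tool_pos: [0.4987, 0.1499, 0.2175]
orientation: [1.296, 1.154, -1.298]
force: [0.0, 0.1, 0.9]
opening: 0.0002
```

>>> {"api": "apply_moves", "payload": {
  "series": [
    {"jaw": 1,"linear": [0,0,0],"roll": -0.33},
    {"jaw": 1,"linear": [0,0,0],"roll": -0.67},
    {"jaw": 1,"linear": [0,0,0],"roll": -1},
    {"jaw": 1,"linear": [0,0,0],"roll": -1}
  ]
}}

```text
t: 3.1
tool_pos: [0.4986, 0.1494, 0.2174]
orientation: [0.91, 1.375, -0.911]
force: [0.4, -0.1, -0.2]
opening: 0.0006
```

>>> {"api": "apply_moves", "payload": {
  "series": [
    {"jaw": 1,"linear": [0,0,0],"roll": -0.25},
    {"jaw": 1,"linear": [0,0,0],"roll": -0.49},
    {"jaw": 1,"linear": [0,0,0],"roll": -0.49}
  ]
}}

```text
t: 3.48
tool_pos: [0.4985, 0.1491, 0.2173]
orientation: [0.719, 1.452, -0.719]
force: [0.7, 0.2, -0.5]
opening: 0.0006
```

```bash
cat > st.py <<'E'
from h import *
from fit import W
p=np.load('p.npy')
def rep():
    s=read_state();R=cv2.Rodrigues(s['orientation'])[0]
    c,n=np.cos(p[2]),np.sin(p[2]);d=s['tool_pos']-[p[0],p[1],0]
    B=np.array([[c,n,0],[-n,c,0],[0,0,1]])
    print('t',round(s['t'],2),'press',(B@d).round(4),'F(press)',(B@s['force']).round(1),'open',round(s['opening'],4));print('tool axes in press\n',(B@R).round(3));print(s['q'].round(2))
E
python3 -c "
from st import *
rep()
a=snap('top','t1')['pixels'];b=snap('side','s1')['pixels']
A=cv2.resize(a[115:265,200:360],(400,375));B=cv2.resize(b[120:270,160:320],(400,375))
cv2.imwrite('pics/v1.png',np.hstack([A,B]))"
```

```text
t 3.48 press [2.000e-04 2.629e-01 2.173e-01] F(press) [ 0.7 -0.3 -0.5] open 0.0006
tool axes in press
 [[-0.002  1.    -0.01 ]
 [ 0.003 -0.01  -1.   ]
 [-1.    -0.002 -0.003]]
[ 0.19 -0.08  1.71  0.    1.52 -0.46]
```

View pics/v1.png

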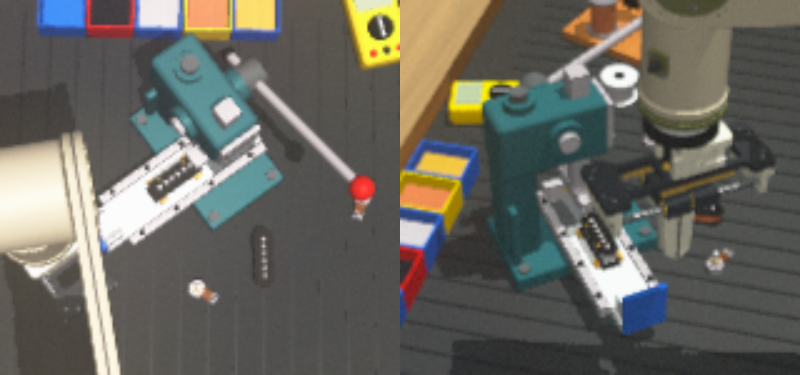

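The side view shows the shut fingers hanging outside the blue plate, which is at about (643,308) in the composite. I'll go down and start pushing.

>>> {"api": "apply_moves", "payload": {
  "series": [
    {"jaw": 1,"linear": [0.06,0,0],"roll": 0},
    {"jaw": 1,"linear": [0.12,0,0],"roll": 0},
    {"jaw": 1,"linear": [0.18,0,0],"roll": 0},
    {"jaw": 1,"linear": [0.237,0,0],"roll": 0},
    {"jaw": 1,"linear": [0.237,0,0],"roll": 0}
  ]
}}

```text
t: 4.2
tool_pos: [0.4954, 0.1488, 0.0722]
orientation: [0.719, 1.456, -0.726]
force: [-0.0, -0.2, 0.8]
opening: 0.0007
```

>>> {"api": "apply_moves", "payload": {
  "series": [
    {"jaw": 1,"linear": [0,0,0.02],"roll": 0},
    {"jaw": 1,"linear": [0,0,0.04],"roll": 0},
    {"jaw": 1,"linear": [0,0,0.06],"roll": 0},
    {"jaw": 1,"linear": [0,0,0.07],"roll": 0},
    {"jaw": 1,"linear": [0,0,0.08],"roll": 0},
    {"jaw": 1,"linear": [0,0,0.09],"roll": 0},
    {"jaw": 1,"linear": [0,0,0.1],"roll": 0},
    {"jaw": 1,"linear": [0,0,0.11],"roll": 0},
    {"jaw": 1,"linear": [0,0,0.12],"roll": 0},
    {"jaw": 1,"linear": [0,0,0.12],"roll": 0}
  ]
}}

```text
t: 5.45
tool_pos: [0.5392, 0.0906, 0.0716]
orientation: [0.719, 1.455, -0.726]
force: [0.2, 0.2, -0.1]
opening: 0.0005
```

```bash
python3 -c "
from st import *
rep()"
```

```text
t 5.45 press [-0.0036  0.1918  0.0716] F(press) [ 0.3  0.  -0.1] open 0.0005
tool axes in press
 [[-0.007  1.    -0.014]
 [ 0.005 -0.014 -1.   ]
 [-1.    -0.007 -0.005]]
[ 0.07  0.12  1.78 -0.    1.25 -0.57]
```

>>> {"api": "apply_moves", "payload": {
  "series": [
    {"jaw": 1,"linear": [0,0,0.01],"roll": 0},
    {"jaw": 1,"linear": [0,0,0.02],"roll": 0},
    {"jaw": 1,"linear": [0,0,0.03],"roll": 0},
    {"jaw": 1,"linear": [0,0,0.04],"roll": 0},
    {"jaw": 1,"linear": [0,0,0.05],"roll": 0},
    {"jaw": 1,"linear": [0,0,0.06],"roll": 0}
  ]
}}

```text
t: 6.2
tool_pos: [0.5612, 0.0616, 0.0715]
orientation: [0.719, 1.455, -0.726]
force: [-0.8, 4.7, 1.8]
opening: 0.0005
```

>>> {"api": "apply_moves", "payload": {
  "series": [
    {"jaw": 1,"linear": [0,0,0.005],"roll": 0},
    {"jaw": 1,"linear": [0,0,0.01],"roll": 0}
  ]
}}

```text
t: 6.45
tool_pos: [0.565, 0.0566, 0.0715]
orientation: [0.719, 1.455, -0.726]
force: [-0.7, 4.6, 1.8]
opening: 0.0009
```

```bash
python3 -c "
from st import *
rep()
a=snap('top','t2')['pixels'];b=snap('side','s2')['pixels']
A=cv2.resize(a[115:265,200:360],(400,375));B=cv2.resize(b[140:260,180:308],(400,375))
cv2.imwrite('pics/v2.png',np.hstack([A,B]))"
```

```text
t 6.45 press [-0.004   0.1491  0.0715] F(press) [2.3 4.1 1.8] open 0.0009
tool axes in press
 [[-0.007  1.    -0.014]
 [ 0.005 -0.014 -1.   ]
 [-1.    -0.007 -0.005]]
[ 0.01  0.17  1.72 -0.    1.26 -0.64]
```

View pics/v2.png

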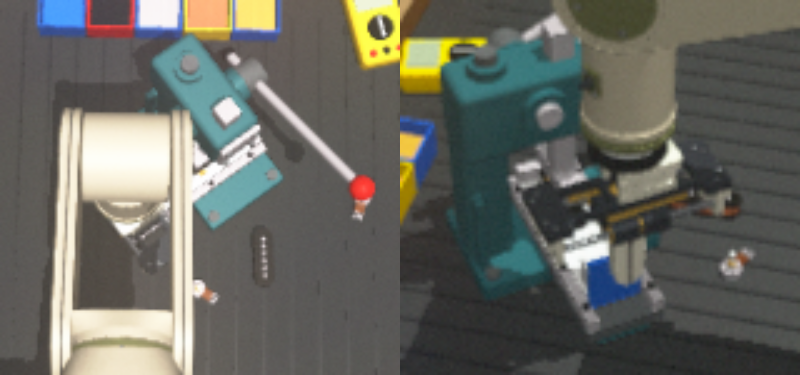

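The plate, at about (612,282), is moving in with the finger at about 4 N. It hasn't reached the stop yet.

>>> {"api": "apply_moves", "payload": {
  "series": [
    {"jaw": 1,"linear": [0,0,0.003],"roll": 0},
    {"jaw": 1,"linear": [0,0,0.006],"roll": 0}
  ]
}}

```text
t: 6.8
tool_pos: [0.5651, 0.056, 0.0715]
orientation: [0.72, 1.46, -0.725]
force: [-15.1, 19.1, 13.4]
opening: 0.0003
```

>>> {"api": "apply_moves", "payload": {
  "series": [
    {"jaw": 1,"linear": [0,0,0.004],"roll": 0},
    {"jaw": 1,"linear": [0,0,0.006],"roll": 0}
  ]
}}

```text
t: 7.05
tool_pos: [0.565, 0.0561, 0.0715]
orientation: [0.721, 1.467, -0.724]
force: [-15.8, 18.5, 12.3]
opening: 0.0005
```

At the stop: the force rose to 24 N with no further motion. I'll back off and raise.

>>> {"api": "apply_moves", "payload": {
  "series": [
    {"jaw": 1,"linear": [0,0,-0.04],"roll": 0},
    {"jaw": 1,"linear": [0,0,-0.1],"roll": 0},
    {"jaw": 1,"linear": [-0.08,0,-0.13],"roll": 0},
    {"jaw": 1,"linear": [-0.16,0,-0.13],"roll": 0},
    {"jaw": 1,"linear": [-0.24,0,-0.13],"roll": 0},
    {"jaw": 1,"linear": [-0.32,0,-0.13],"roll": 0},
    {"jaw": 1,"linear": [-0.4,0,-0.13],"roll": 0},
    {"jaw": 1,"linear": [-0.48,0,-0.13],"roll": 0},
    {"jaw": 1,"linear": [-0.56,0,-0.13],"roll": 0},
    {"jaw": 1,"linear": [-0.56,0,-0.13],"roll": 0}
  ]
}}

```text
t: 8.3
tool_pos: [0.5249, 0.116, 0.4137]
orientation: [0.724, 1.459, -0.72]
force: [0.9, 0.4, -0.6]
opening: 0.0006
```

```bash
python3 -c "
from st import *
rep(); print(read_state()['tool_pos'])
a=snap('top','t3')['pixels'];b=snap('side','s3')['pixels']
A=cv2.resize(a[115:265,220:380],(400,375));B=cv2.resize(b[100:250,160:320],(400,375))
cv2.imwrite('pics/v3.png',np.hstack([A,B]))"
```

```text
t 8.3 press [0.0007 0.2206 0.4137] F(press) [ 1.  -0.3 -0.6] open 0.0006
tool axes in press
 [[-0.003  1.    -0.013]
 [ 0.011 -0.013 -1.   ]
 [-1.    -0.003 -0.011]]
[ 0.12 -0.02  1.3   0.01  1.88 -0.53]
[0.52489152 0.11600047 0.41366137]
```

View pics/v3.png

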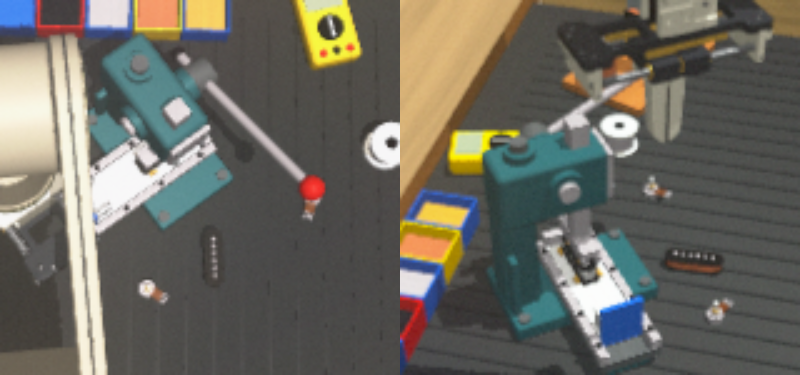

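The slide is in, with the blue plate at (621,322) and the nest under the ram. The loose things haven't moved. Next I'll go above the ball and turn the jaws by 90°.

>>> {"api": "apply_moves", "payload": {
  "series": [
    {"jaw": 1,"linear": [0,-0.06,0.05],"roll": 0.12},
    {"jaw": 1,"linear": [0,-0.12,0.11],"roll": 0.24},
    {"jaw": 1,"linear": [0,-0.17,0.17],"roll": 0.36},
    {"jaw": 1,"linear": [0,-0.2,0.23],"roll": 0.48},
    {"jaw": 1,"linear": [0,-0.23,0.29],"roll": 0.6},
    {"jaw": 1,"linear": [0,-0.26,0.35],"roll": 0.72},
    {"jaw": 1,"linear": [0,-0.284,0.41],"roll": 0.84},
    {"jaw": 1,"linear": [0,-0.284,0.47],"roll": 1},
    {"jaw": 1,"linear": [0,-0.284,0.476],"roll": 1},
    {"jaw": 1,"linear": [0,-0.284,0.476],"roll": 1}
  ]
}}

```text
t: 9.65
tool_pos: [0.5595, -0.2142, 0.4042]
orientation: [1.115, 1.286, -1.126]
force: [-0.9, 0.5, -0.1]
opening: 0.0004
```

>>> {"api": "apply_moves", "payload": {
  "series": [
    {"jaw": 1,"linear": [0,0,0],"roll": 0.33},
    {"jaw": 1,"linear": [0,0,0],"roll": 0.67},
    {"jaw": 1,"linear": [0,0,0],"roll": 1},
    {"jaw": 1,"linear": [0,0,0],"roll": 1}
  ]
}}

```text
t: 10.15
tool_pos: [0.5591, -0.213, 0.4045]
orientation: [1.489, 1.013, -1.509]
force: [0.3, 0.6, -0.6]
opening: -0.0001
```

>>> {"api": "apply_moves", "payload": {
  "series": [
    {"jaw": 1,"linear": [0,0,0],"roll": 0.33},
    {"jaw": 1,"linear": [0,0,0],"roll": 0.67},
    {"jaw": 1,"linear": [0,0,0],"roll": 1},
    {"jaw": 1,"linear": [0,0,0],"roll": 1}
  ]
}}

```text
t: 10.65
tool_pos: [0.5589, -0.2123, 0.4046]
orientation: [1.833, 0.642, -1.863]
force: [-0.6, -0.3, -0.1]
opening: 0.0005
```

```bash
python3 -c "
from st import *
rep()
a=snap('top','t4')['pixels'];b=snap('side','s4')['pixels']
A=cv2.resize(a[115:265,240:400],(400,375));B=cv2.resize(b[60:210,190:350],(400,375))
cv2.imwrite('pics/v4.png',np.hstack([A,B]))"
```

```text
t 10.65 press [-0.1734 -0.0598  0.4046] F(press) [-0.6  0.1 -0.1] open 0.0005
tool axes in press
 [[-0.01  -0.003 -1.   ]
 [ 0.017 -1.     0.003]
 [-1.    -0.017  0.01 ]]
[-0.45  0.15  1.13 -0.    1.88  0.47]
```

View pics/v4.png

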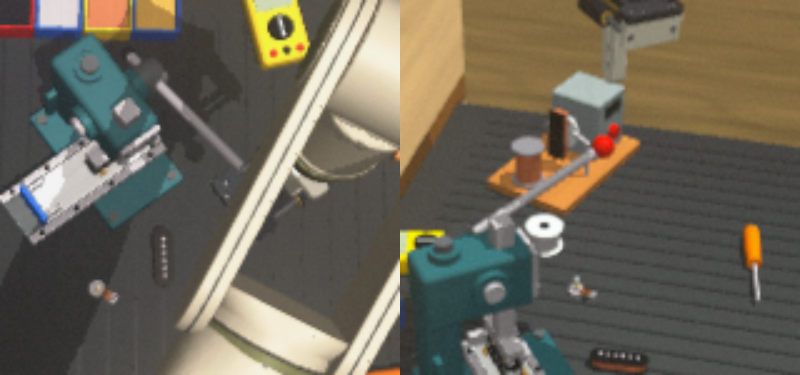

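```bash
python3 -c "
from st import *
s=load('s4'); bx=p[3]-.1994
print(proj(s,[W(p,(bx,-.065,.308)),read_state()['tool_pos']]),'seen ball 271.6,118; tip 275.6,92')
xa=p[3]
for th in np.radians(25)-np.array([0,.2,.4,.6,.7,.8,.9,1,1.1,1.15]):
  print(round(np.radians(25)-th,2),(xa-.22*np.cos(th)).round(4),(.215+.22*np.sin(th)+.015).round(4))"
```

```text
[[270.78559792 118.7399022 ]
 [274.05867537  92.10393445]] seen ball 271.6,118; tip 275.6,92
0.0 -0.1697 0.323
0.2 -0.1842 0.2815
0.4 -0.1902 0.238
0.6 -0.1874 0.1942
0.7 -0.1827 0.1727
0.8 -0.1759 0.1517
0.9 -0.1671 0.1316
1.0 -0.1563 0.1125
1.1 -0.1436 0.0945
1.15 -0.1366 0.086
```

>>> {"api": "apply_moves", "payload": {
  "series": [
    {"jaw": 1,"linear": [0.04,0.011,-0.003],"roll": 0},
    {"jaw": 1,"linear": [0.08,0.011,-0.003],"roll": 0},
    {"jaw": 1,"linear": [0.115,0.011,-0.003],"roll": 0},
    {"jaw": 1,"linear": [0.131,0.011,-0.003],"roll": 0},
    {"jaw": 1,"linear": [0.131,0.011,-0.003],"roll": 0}
  ]
}}

```text
t: 11.38
tool_pos: [0.5627, -0.2159, 0.3255]
orientation: [1.831, 0.646, -1.862]
force: [0.3, -0.7, 0.4]
opening: -0.0001
```

```bash
python3 -c "
from st import *
rep()"
```

```text
t 11.38 press [-0.1726 -0.0649  0.3255] F(press) [-0.2 -0.7  0.4] open -0.0001
tool axes in press
 [[-0.01   0.    -1.   ]
 [ 0.018 -1.    -0.001]
 [-1.    -0.018  0.01 ]]
[-0.45  0.14  1.28 -0.    1.74  0.46]
```

>>> {"api": "apply_moves", "payload": {
  "series": [
    {"jaw": 1,"linear": [0.018,0,0.008],"roll": 0},
    {"jaw": 1,"linear": [0.036,0.001,0.014],"roll": 0},
    {"jaw": 1,"linear": [0.055,0.001,0.02],"roll": 0},
    {"jaw": 1,"linear": [0.073,0.001,0.024],"roll": 0},
    {"jaw": 1,"linear": [0.11,0.002,0.03],"roll": 0},
    {"jaw": 1,"linear": [0.146,0.003,0.033],"roll": 0},
    {"jaw": 1,"linear": [0.182,0.003,0.031],"roll": 0},
    {"jaw": 1,"linear": [0.219,0.004,0.027],"roll": 0},
    {"jaw": 1,"linear": [0.237,0.004,0.023],"roll": 0}
  ]
}}

```text
t: 12.5
tool_pos: [0.5501, -0.2258, 0.1829]
orientation: [1.83, 0.645, -1.862]
force: [-2.5, -2.7, 4.6]
opening: 0.0002
```

```bash
python3 -c "
from st import *
rep()
a=snap('top','t5')['pixels'];b=snap('side','s5')['pixels']
A=cv2.resize(a[115:265,240:400],(400,375));B=cv2.resize(b[90:210,190:318],(400,375))
cv2.imwrite('pics/v5.png',np.hstack([A,B]))"
```

```text
t 12.5 press [-0.1887 -0.065   0.1829] F(press) [-3.7 -0.6  4.6] open 0.0002
tool axes in press
 [[-0.011  0.    -1.   ]
 [ 0.018 -1.    -0.   ]
 [-1.    -0.018  0.011]]
[-0.47  0.16  1.53 -0.    1.48  0.44]
```

View pics/v5.png

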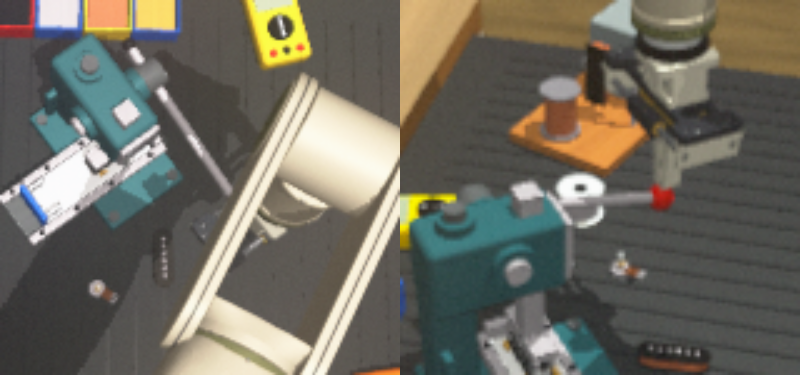

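The fingertip is on the red ball at (661,195) and the lever is going down. I'll follow the arc on down.

>>> {"api": "apply_moves", "payload": {
  "series": [
    {"jaw": 1,"linear": [0.017,0,-0.005],"roll": 0},
    {"jaw": 1,"linear": [0.035,0.001,-0.011],"roll": 0},
    {"jaw": 1,"linear": [0.052,0.001,-0.017],"roll": 0},
    {"jaw": 1,"linear": [0.069,0.001,-0.024],"roll": 0},
    {"jaw": 1,"linear": [0.086,0.001,-0.032],"roll": 0},
    {"jaw": 1,"linear": [0.102,0.002,-0.041],"roll": 0},
    {"jaw": 1,"linear": [0.117,0.002,-0.05],"roll": 0},
    {"jaw": 1,"linear": [0.132,0.002,-0.06],"roll": 0},
    {"jaw": 1,"linear": [0.147,0.003,-0.072],"roll": 0},
    {"jaw": 1,"linear": [0.147,0.003,-0.072],"roll": 0}
  ]
}}

```text
t: 13.85
tool_pos: [0.5846, -0.2001, 0.0956]
orientation: [1.83, 0.644, -1.86]
force: [-3.5, -3.3, 7.6]
opening: 0.0007
```

```bash
python3 -c "
from st import *
rep()"
```

```text
t 13.85 press [-0.1457 -0.0659  0.0956] F(press) [-4.8 -0.5  7.6] open 0.0007
tool axes in press
 [[-0.011  0.001 -1.   ]
 [ 0.017 -1.    -0.001]
 [-1.    -0.017  0.011]]
[-0.41  0.28  1.54 -0.    1.33  0.5 ]
```

>>> {"api": "apply_moves", "payload": {
  "series": [
    {"jaw": 1,"linear": [0.006,0,-0.004],"roll": 0},
    {"jaw": 1,"linear": [0.012,0,-0.009],"roll": 0},
    {"jaw": 1,"linear": [0.012,0,-0.009],"roll": 0}
  ]
}}

```text
t: 14.22
tool_pos: [0.5893, -0.1975, 0.0901]
orientation: [1.83, 0.642, -1.859]
force: [-4.7, -2.3, 8.2]
opening: 0.0008
```

>>> {"api": "apply_moves", "payload": {
  "series": [
    {"jaw": 1,"linear": [0.004,0,-0.003],"roll": 0},
    {"jaw": 1,"linear": [0.006,0,-0.004],"roll": 0},
    {"jaw": 1,"linear": [0.006,0,-0.004],"roll": 0}
  ]
}}

```text
t: 14.6
tool_pos: [0.5917, -0.1966, 0.0886]
orientation: [1.83, 0.641, -1.857]
force: [-4.1, -0.8, 9.3]
opening: 0.0007
```

>>> {"api": "apply_moves", "payload": {
  "series": [
    {"jaw": 1,"linear": [0.006,0,-0.002],"roll": 0},
    {"jaw": 1,"linear": [0.01,0,-0.004],"roll": 0},
    {"jaw": 1,"linear": [0.01,0,-0.004],"roll": 0}
  ]
}}

```text
t: 14.98
tool_pos: [0.5941, -0.195, 0.0848]
orientation: [1.831, 0.641, -1.856]
force: [-6.8, 1.1, 12.2]
opening: 0.0007
```

>>> {"api": "apply_moves", "payload": {
  "series": [
    {"jaw": 1,"linear": [0.008,0,-0.002],"roll": 0},
    {"jaw": 1,"linear": [0.014,0,-0.004],"roll": 0},
    {"jaw": 1,"linear": [0.014,0,-0.004],"roll": 0}
  ]
}}

```text
t: 15.35
tool_pos: [0.5965, -0.1941, 0.0821]
orientation: [1.831, 0.639, -1.854]
force: [-17.6, 3.7, 33.6]
opening: 0.0003
```

```bash
python3 -c "
from st import *
rep()"
```

```text
t 15.35 press [-0.1326 -0.0684  0.0821] F(press) [-11.7  13.7  33.6] open 0.0003
tool axes in press
 [[-0.009  0.003 -1.   ]
 [ 0.01  -1.    -0.003]
 [-1.    -0.01   0.009]]
[-0.39  0.32  1.53 -0.    1.31  0.52]
```

Hard stop reached: 34 N, with the tip at z 0.082 as predicted for 1.17 rad. I'll let the lever back up along the arc.

>>> {"api": "apply_moves", "payload": {
  "series": [
    {"jaw": 1,"linear": [-0.025,0,0.02],"roll": 0},
    {"jaw": 1,"linear": [-0.05,0,0.04],"roll": 0},
    {"jaw": 1,"linear": [-0.085,0,0.06],"roll": 0},
    {"jaw": 1,"linear": [-0.12,0,0.075],"roll": 0},
    {"jaw": 1,"linear": [-0.155,0,0.085],"roll": 0},
    {"jaw": 1,"linear": [-0.19,0,0.092],"roll": 0},
    {"jaw": 1,"linear": [-0.225,0,0.096],"roll": 0},
    {"jaw": 1,"linear": [-0.26,0,0.096],"roll": 0},
    {"jaw": 1,"linear": [-0.3,0,0.094],"roll": 0},
    {"jaw": 1,"linear": [-0.335,0,0.088],"roll": 0},
    {"jaw": 1,"linear": [-0.38,0,0.08],"roll": 0},
    {"jaw": 1,"linear": [-0.43,0,0.07],"roll": 0},
    {"jaw": 1,"linear": [-0.48,0,0.06],"roll": 0},
    {"jaw": 1,"linear": [-0.53,0,0.06],"roll": 0},
    {"jaw": 1,"linear": [-0.53,0,0.06],"roll": 0},
    {"jaw": 1,"linear": [-0.53,0,0.06],"roll": 0}
  ]
}}

```text
t: 17.35
tool_pos: [0.5722, -0.217, 0.3992]
orientation: [1.83, 0.641, -1.856]
force: [-0.1, 0.4, -0.8]
opening: 0.0002
```

```bash
python3 -c "
from st import *
rep()
a=snap('top','t6')['pixels'];b=snap('side','s6')['pixels']
print(proj(load('s6'),[W(p,(0,p[4]-p[5]+.004,.095)),W(p,(0,0,.278))]))
A=cv2.resize(b[90:210,190:318],(400,375),interpolation=2);B=cv2.resize(b[160:250,200:296],(400,375),interpolation=2)
cv2.imwrite('pics/v6.png',np.hstack([A,B]))"
```

```text
t 17.35 press [-0.1659 -0.0716  0.3992] F(press) [ 0.2  0.4 -0.8] open 0.0002
tool axes in press
 [[-0.01   0.002 -1.   ]
 [ 0.012 -1.    -0.002]
 [-1.    -0.012  0.01 ]]
[-0.44  0.18  1.1  -0.    1.87  0.46]
[[248.71698193 221.66140074]
 [230.26768358 149.70118394]]
```

View pics/v6.png

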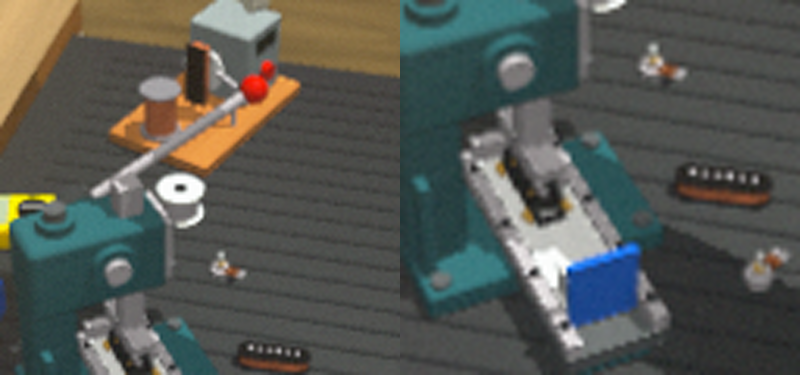

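The ball is back at (271.6,118.2) in full-frame pixels, the same place as at rest. The blue plate's top is at (248.7,221.9), against a predicted (248.7,221.7) for the slide at its stop. The arm is clear, so I'm handing in.

```bash
python3 -c "
from plant import *
print(close_job())"
```

```text
the job is handed in; nothing more can be done
None
```

The job is done and handed in; the hand-in reports no verdict. I pushed the slide to its stop, pressed the lever down to its hard stop, and let it come back up.

- **Slide:** pushed in with the shut fingertips against the blue plate. At the stop the force rose from about 4 N to 24 N with no further movement. After the lever stroke, the plate in the side view was within about 0.3 pixel of where it should be fully in.
- **Lever:** pushed down from the top of the ball along its arc until the force rose to 34 N. The fingertip was then at 82 mm, which matches the hard stop at 1.17 rad, past the 1.13 rad where the base plate is home. I could not see the 7 mm of base plate travel directly, so this is inferred from the stop.
- **End state:** the ball was back at its rest position in the side view. The fingertip was about 75 mm above it with no contact force. In the last side view, the coil, both potentiometers and the solder reel looked undisturbed. I did not check the switch, flux jar or screwdriver again at the end, but the arm never went near them.
- **Poor fit:** one corner of the press head fitted the estimated position about 3.5 pixels off, probably because I misread it. The later contacts agreed with the estimate to within a few mm.

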